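# Find the heavy side of a flywheel on a roller balancing stand

### The job

Take the flywheel from its V cradle, lay its shaft across the four rollers of the balancing stand without dropping it, let go and wait until it has turned its heavy side down and come to rest. Then swing the stand's hinged hold-down arm over so that its rubber shoe rests on the rim, with the heavy side still down. Leave the cup, the sample puck and the small pulley where they are.

Things in the scene. Friction and masses are not known exactly. Their poses are not given: they have to be found in the camera images.
- flywheel: Loose aluminium disc, 110 mm diameter, 26 mm thick, on a steel shaft 20 mm thick, 156 mm long; about 0.8 kg. Origin at its centre, on the shaft axis; the shaft runs along its y and lies level. Pinch the rim from above across the 26 mm: the outer 20 mm of both faces is plain; hubs (36 mm diameter) stand out 10 mm. On the rollers it swings freely and rests heavy side down within about 3 s.
- heavy (a point): Point of the flywheel's heavy side, 26.5 mm from its centre towards the flywheel's own -z, midway between two dark steel blocks (32 by 16 mm, standing out 9 mm), one on each face. In the cradle it starts about level with the shaft; friction keeps the flywheel from turning there.
- cradle: Fixed grey cradle in which the flywheel starts: base 90 by 160 mm and two uprights with open V notches, 58 mm either side of the middle, that carry the shaft along the cradle's y with its axis 80 mm above the desk. Origin at the centre of its underside.
- stand: Fixed balancing stand, base 110 by 170 mm, origin at the centre of its underside. Four free steel rollers (32 mm diameter, 14 mm wide, axles along the stand's y, 66 mm up) at x = +-17.5, y = +-60 mm. The upright with the arm's hinge stands at y = +95 mm: hinge 158 mm up, its axis along the stand's x.
- stand_axis (a point): Where the flywheel's centre lies when its shaft rests in the valleys between the rollers: 85 mm above the desk, midway between the roller pairs and under the lowered arm's shoe. The shaft then lies along the stand's y; either way round will do. The point does not move with the flywheel.
- knob (a point): Centre of the black ball knob (26 mm diameter) at the free end of the hold-down arm, 122 mm from its hinge. The arm is a 14 by 12 mm aluminium bar with a rubber shoe 95 mm from the hinge. It starts raised, leaning outward (to the stand's +y), the knob about 275 mm above the desk, and turns in the stand's y-z plane.
- holddown (a joint): Angle of the arm, rad: 0 = raised, leaning 0.35 outward; 0.35 = vertical; 1.92 = level, lying over to the stand's -y with the shoe on the rim of a flywheel that lies on the rollers. Pushed past the vertical (under 2 N at the knob), from about 0.6 on it sinks by its own weight in a few seconds, slowed by a damper; nearer the vertical it stays where it is left.
- cup: Clear plastic cup, 68 mm across and 85 mm high, a bystander. Origin at the centre of its underside.
- mount: Black resin sample puck, 40 mm diameter, 22 mm high, a bystander. Origin at the centre of its underside.
- pulley: Small aluminium pulley lying flat, 72 mm diameter, 32 mm high, a bystander. Origin at the centre of its underside.
There are look-alikes about, which are no part of the job. Leave any orange look-alike of the flywheel alone.

How it is judged:
By the outcome, as a careful person would: the job done as asked, in the order asked, and still so for the second after the job is handed in, with the robot touching nothing.
It also fails if it takes over 64 s, if anything falls off the work surface, if the arm or the gripper's body presses on something with over 40 N, if the wrist force passes 120 N, or if a joint passes its speed limit or range.

### The arm

A 7-joint arm with a two-finger parallel gripper is mounted at the origin on the work surface. World frame = base frame: x ahead of the robot, y to its left, z up, the work surface at z = 0. Lengths are in m, angles in degrees, forces in N, time in s.
With the tool pointing down it reaches from about 0.425 to 1.025 m from the base axis. Payload 3.6 kg.
Tool frame: the origin (TCP) lies midway between the tips of the shut fingers; the grasp point (between the pads) lies 19 mm behind it; z points along the fingers, y is the line along which they close (so a half turn about z gives the same grasp; the last joint's range is limited). The gripper opens to 85 mm and grips with 20 to 120 N. Pads are 22 mm wide; open, the fingers measure 114 mm over their backs; the gripper's body (76 mm by 85 mm) begins 54 mm behind the grasp point. The pads swing forward as they close: fully open they stand 13 mm farther back than shut.
Start: joints at [67.523, 33.873, 2.773, 92.16, -1.908, 54.013, -1.931], TCP at [0.213, -0.693, 0.231] pointing down, gripper open.
Joint ranges: [-153.93, 153.93], [-27.13, 128.08], [-72.61, 78.16], [10.71, 143.7], [-87.88, 267.88], [4.46, 118.87], [-176.78, 176.78]. Speed limits (degrees/s): [147.25, 147.25, 180, 180, 180, 180, 180].

### API

Orientations are given as [roll, pitch, yaw] about the fixed x, y, z axes, in that order (R = Rz(yaw) Ry(pitch) Rx(roll)).
In Python, from rig import * gives the robot as it stands.
- The arm moves only by the tool play_rows, never from a script. Its argument "commands" is a list of rows, each a list of 7 numbers: the turn, a rotation vector about the tool's x, y, z in rad, then the shift along the tool's x, y, z in mm, then the closure in counts, from 0 (fully open) to 255 (shut). A call has exactly 10 rows; each row shifts and turns the commanded pose from where the row before left it, along the tool's axes as they then stand; what a row does not reach is not made up. A row lasts 1/10 s, in which the tool goes at most 50 mm and 8.59 degrees, less where a joint would pass 70% of its speed; a pose out of reach is approached as far as the arm can. A call is refused whole if a number of a shift passes 50 or a number of a turn 0.15, either way. A call with a gripper value outside its range is refused whole. The fingers move at their own pace and stop on an object; "squeeze" is the grip in N (left out, the last holds). Time passes only in rows, so rows that do not move let the fingers close, or fill a call up. It gives the time, the measured TCP pose, the force, the opening and the grip force at its end, in the units of the state.
- get_obs(): the state, without advancing time (a new reading comes with each control period).
- read_camera(name): name is "side" or "top"; returns the picture (480x640x3 uint8, red, green, blue); there is no depth.
- camera_info(name): a dict with "mtx" (3x3 intrinsics, pixels), "origin" and "orientation" of the camera in the world. Camera axes: x right, y up, looking along -z (the intrinsics and any distortion apply to the point x, -y, -z); pixel columns grow to the right and rows downward; lengths in m; the calibration is good to about 2 mm. A picture is of the moment at which its call begins. camera_info takes no time and is no camera call.
- close_job(): hands the job in; it is judged then, once.
The state is a dict: "time": time; "joint_positions": joint angles; "qd": joint speeds; "joint_torque": joint torques, N m; "tool_pos": TCP position; "orientation": TCP orientation; "force": force on the tool from outside, world axes, zero at the start; "moment": the same for the moment, N m; "width": opening from 0.0 (shut) to 1.0 (fully open); "grasp_force": force on a finger pad.
Only numpy, scipy, OpenCV 4.12 (cv2) and the standard library are available. Lean on these libraries where they do the work, as an engineer would, in place of code of your own. Each camera call takes 0.05 s, during which the arm holds its last target. There are 200 camera calls.

## Working session

There is one attempt and no reset: what is moved stays moved. The work goes in short steps, Python scripts to look and compute and a tool call to move; the robot and the scene stay as the last step left them, time stands still between calls to the robot, and variables do not carry over. Pictures are saved under pics/ and viewed, at most 10 in all, crops included, and the job is handed in when it is done.

Besides the shell and the picture viewer there is one more tool, called after "Emit:" by a JSON object that holds its "op" and its "data", one argument or row to a line. play_rows: Moves the arm, as the interface text tells. Its arguments: {"type":"object","properties":{"commands":{"type":"array","items":{"type":"array","items":{"type":"number"}}},"squeeze":{"type":"number"}},"required":["commands"]}

```bash
mkdir -p pics; ls; python3 - <<'E'
from rig import *
import cv2
for n in("top","side"):
    cv2.imwrite(f"pics/{n}0.png",read_camera(n)[:,:,::-1]); print(camera_info(n))
print(get_obs())
E
```

```text
pics
{'mtx': array([[613.76068638,   0.        , 316.14773028],
       [  0.        , 613.76068638, 233.45058687],
       [  0.        ,   0.        ,   1.        ]]), 'origin': array([ 0.37464241, -0.03358065,  1.75683446]), 'orientation': array([ 5.78512067e+00, -2.16784566e-02, -8.93848517e+01])}
{'mtx': array([[503.69287883,   0.        , 320.74106016],
       [  0.        , 503.69287883, 233.68775291],
       [  0.        ,   0.        ,   1.        ]]), 'origin': array([0.280139  , 0.69205402, 0.83528805]), 'orientation': array([  48.16189729,   -0.80678877, -160.57936453])}
{'time': 0.1, 'joint_positions': array([67.52395581, 33.92182837,  2.76621405, 92.22963484, -1.90847397,
       54.01320833, -1.93215375]), 'qd': array([-0.08402924, -0.03157406, -0.06579867, -0.06777888, -0.0946587 ,
       -0.00211378,  0.01784763]), 'joint_torque': array([ 6.10729519e-03, -5.49992466e+01,  1.55309781e+00, -1.98822320e+01,
        9.53242154e-03,  3.80655751e-03, -1.41189588e-05]), 'tool_pos': array([ 0.2132101 , -0.69214619,  0.23023375]), 'orientation': array([-1.79881539e+02,  5.47813089e-03,  1.71230527e+01]), 'force': array([ 0.04819687, -0.28760805,  0.00155254]), 'moment': array([ 0.00626162,  0.01380457, -0.01864621]), 'grasp_force': 0.0, 'width': 1.0044949894912918}
```

View pics/top0.png

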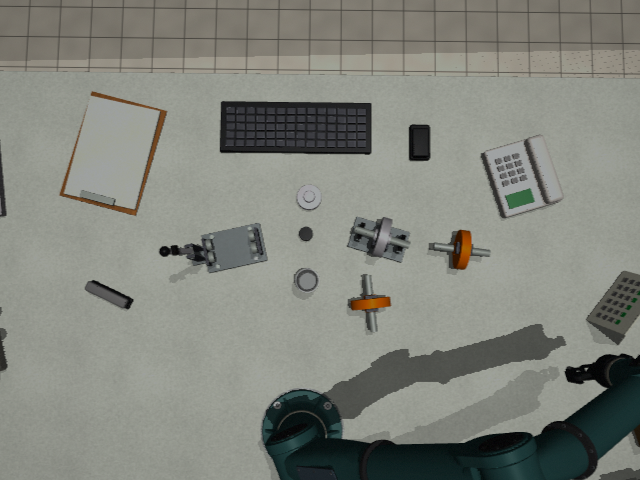

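View pics/side0.png

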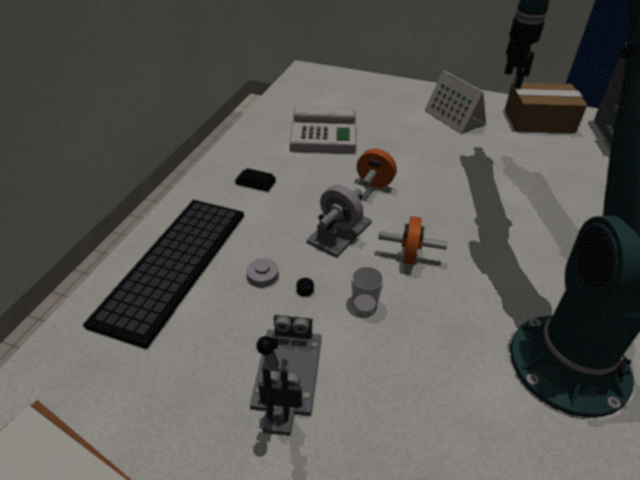

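The top view shows the silver flywheel in the grey cradle at (380,238) and orange look-alikes at (462,250) and (370,302). The stand is at (235,248) with its knob at (165,251). The puck is at (306,234), the pulley at (309,197) and the cup at (306,280). The silver one in the V cradle fits the description; I'll confirm it in an enlarged crop.

```bash
cat > h.py <<'E'
from rig import *
import numpy as np, cv2
from scipy.spatial.transform import Rotation as R
def cam(n):
    c=camera_info(n); return c['mtx'],np.array(c['origin']),R.from_euler('xyz',c['orientation'],degrees=True).as_matrix()
def ray(n,u,v,z):
    K,o,M=cam(n); d=np.linalg.inv(K)@[u,v,1]; d=M@[d[0],-d[1],-d[2]]
    return o+d*(z-o[2])/d[2]
def proj(n,p):
    K,o,M=cam(n); q=M.T@(np.array(p)-o); q=K@[q[0],-q[1],-q[2]]; return q[:2]/q[2]
def crop(im,x,y,w,h,s): return cv2.resize(im[y:y+h,x:x+w],None,fx=s,fy=s,interpolation=cv2.INTER_CUBIC)
E
python3 - <<'E'
from h import *
t=cv2.imread('pics/top0.png'); s=cv2.imread('pics/side0.png')
a=np.vstack([np.hstack([crop(t,340,208,80,60,5),crop(t,330,0,0,0,1) if 0 else crop(s,300,175,80,60,5)]),np.hstack([crop(t,150,216,128,64,3.125),crop(s,240,310,96,48,400/96)])]) 
cv2.imwrite('pics/c0.png',a);print(a.shape)
E
```

```text
(500, 800, 3)
```

View pics/c0.png

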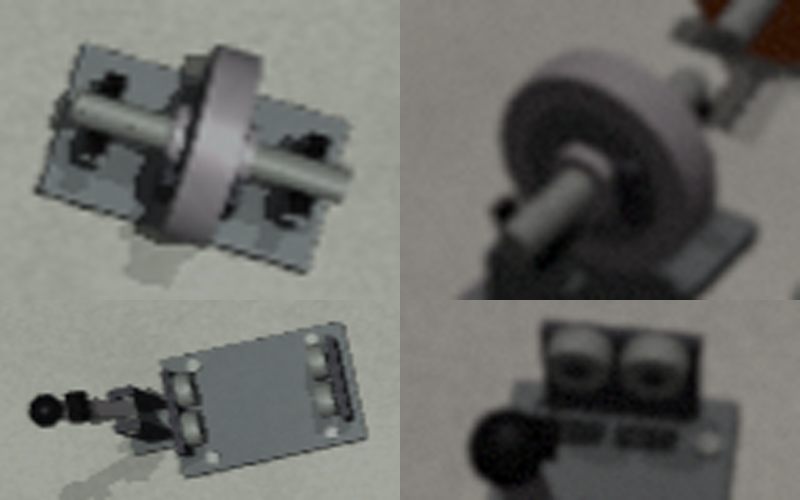

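The crop confirms the silver aluminium flywheel with its shaft in the V notches. Its dark block sits on the robot side of the shaft. The stand's base, its four rollers and the raised arm are also clear. Next I compute the poses.

```bash
python3 - <<'E'
from h import *
T=lambda x,y:(340+x/5-.4,208+y/5-.4); S=lambda x,y:(150+x/3.125-.3,216+(y-300)/3.125-.3)
P=lambda uv,z:ray('top',*uv,z)[:2]
a,b=P(T(75,106),.085),P(T(350,183),.085)
print('shaft',a,b,(a+b)/2,np.linalg.norm(a-b),np.degrees(np.arctan2(*(a-b)[::-1])))
c=[P(T(*q),.006) for q in((85,43),(352,118),(307,272),(37,192))]
print('cradle',np.mean(c,0),[np.linalg.norm(c[i]-c[i-1]) for i in range(4)])
w=[P(T(*q),z) for q,z in(((212,145),.13),((190,236),.09),((237,55),.09))];print('wheel',w)
c=[P(S(*q),.008) for q in((160,358),(343,322),(367,438),(185,478))]
d=(c[0]+c[3]-c[1]-c[2]);print('stand',np.mean(c,0),[np.linalg.norm(c[i]-c[i-1]) for i in range(4)],np.degrees(np.arctan2(d[1],d[0])))
r=[P(S(*q),.078) for q in((180,388),(190,430),(315,360),(325,402))]
d=r[0]+r[1]-r[2]-r[3];print('roll',np.mean(r,0),np.linalg.norm(d)/2,np.degrees(np.arctan2(d[1],d[0])))
print('knob',P(S(45,411),.275))
print(proj('side',[*((a+b)/2),.08]),proj('side',[*a,.08]))
E
```

```text
shaft [ 0.55796203 -0.13761152] [ 0.51724291 -0.28811804] [ 0.53760247 -0.21286478] 0.1559174724978268 74.86120644836853
cradle [ 0.53854247 -0.21148757] [np.float64(0.09040968123630613), np.float64(0.15892242495632716), np.float64(0.09243160755209089), np.float64(0.1605537650889302)]
wheel [array([ 0.53292092, -0.20786455]), array([ 0.48694566, -0.20017723]), array([ 0.58644642, -0.22583595])]
stand [0.5094799  0.20160177] [np.float64(0.11257985590778465), np.float64(0.1706294251764674), np.float64(0.10900538923911486), np.float64(0.16938396210327686)] 102.4401740542766
roll [0.5073485  0.20215376] 0.12070993819082311 102.40287645821928
knob [0.47759806 0.33484763]
[340.58530425 207.28897815] [322.14119318 224.64966554]
```

Emit:
{"op": "play_rows", "data": {
  "commands": [
    [0,0,0.14,0,0,0,50],
    [0,0,0.14,0,0,0,50],
    [0,0,0.14,0,0,0,50],
    [0,0,0.142,0,0,0,50],
    [0,0,0,12,-34,0,50],
    [0,0,0,12,-34,0,50],
    [0,0,0,12,-34,0,50],
    [0,0,0,12,-34,0,50],
    [0,0,0,12,-34,0,50],
    [0,0,0,12,-34,0,50]
  ],
  "squeeze": 100
}}

```text
time: 1.1
tool_pos: [0.3366, -0.513, 0.2309]
orientation: [-180.0, 0.0, -15.1]
force: [-0.8, -0.0, 0.6]
width: 0.807
grasp_force: 0.0
```

Emit:
{"op": "play_rows", "data": {
  "commands": [
    [0,0,0,12,-34,0,50],
    [0,0,0,12,-34,0,50],
    [0,0,0,12,-34,0,50],
    [0,0,0,12,-34,0,50],
    [0,0,0,12,-34,0,50],
    [0,0,0,12,-34,0,50],
    [0,0,0,12,-34,0,50],
    [0,0,0,12,-34,0,50],
    [0,0,0,12,-34,0,50],
    [0,0,0,0,0,0,50]
  ]
}}

```text
time: 2.1
tool_pos: [0.5237, -0.2407, 0.2309]
orientation: [-179.8, -0.0, -14.5]
force: [-0.2, -0.3, -0.5]
width: 0.805
grasp_force: 0.0
```

```bash
cat > st.py <<'E'
from h import *
import sys
o=get_obs(); p=o['tool_pos']; print(o['time'],p.round(4),o['orientation'].round(2),o['force'].round(1),round(o['width'],3),o['grasp_force'])
if len(sys.argv)>3:
    t=np.array([float(v) for v in sys.argv[1:4]])
    M=R.from_euler('xyz',o['orientation'],degrees=True).as_matrix(); print('tool shift mm',(M.T@(t-p)*1000).round(1))
E
python3 st.py .538 -.2125 .230; python3 - <<'E'
from h import *
cv2.imwrite('pics/t1.png',np.hstack([crop(read_camera('top')[:,:,::-1],330,190,100,100,4),crop(read_camera('side')[:,:,::-1],290,130,100,100,4)]))
E
```

```text
2.1 [ 0.5237 -0.2407  0.2309] [-1.7978e+02 -4.0000e-02 -1.4500e+01] [-0.2 -0.3 -0.5] 0.805 0.0
tool shift mm [  6.8 -30.8   1. ]
```

View pics/t1.png

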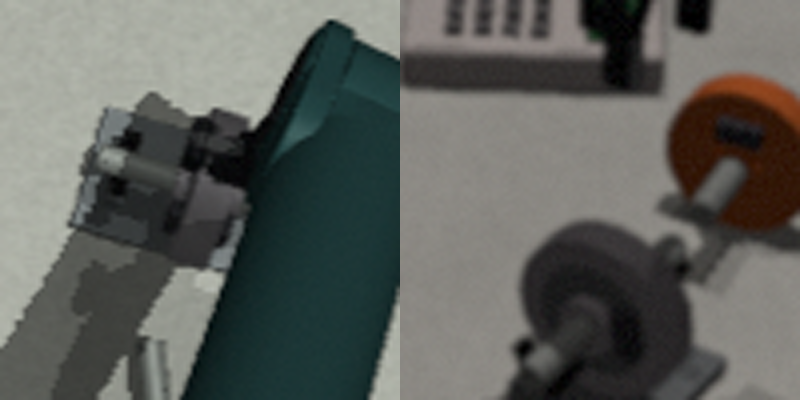

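The top crop shows the gripper still to the right of the wheel, which is at about (210,215) in the crop, with the fingers in line with its shaft. I finish the shift, then go down.

Emit:
{"op": "play_rows", "data": {
  "commands": [
    [0,0,0,3.5,-15,0,50],
    [0,0,0,3,-15,0,50],
    [0,0,0,0,0,0,50],
    [0,0,0,0,0,0,50],
    [0,0,0,0,0,20,50],
    [0,0,0,0,0,20,50],
    [0,0,0,0,0,15,50],
    [0,0,0,0,0,0,50],
    [0,0,0,0,0,0,50],
    [0,0,0,0,0,0,50]
  ]
}}

```text
time: 3.2
tool_pos: [0.5345, -0.2207, 0.1772]
orientation: [180.0, -0.1, -15.1]
force: [0.1, -0.2, -0.1]
width: 0.807
grasp_force: 0.0
```

```bash
python3 st.py .538 -.2125 .107; python3 - <<'E'
from h import *
o=get_obs();p=o['tool_pos']
a=read_camera('side')[:,:,::-1]
print(proj('side',p),proj('side',[.538,-.2125,.135]))
cv2.imwrite('pics/t2.png',np.hstack([crop(a,290,110,100,125,4),crop(read_camera('top')[:,:,::-1],330,170,100,125,4)]))
E
```

```text
3.2 [ 0.5345 -0.2207  0.1772] [ 1.7998e+02 -1.0000e-01 -1.5110e+01] [ 0.1 -0.2 -0.1] 0.807 0.0
tool shift mm [ 1.1 -8.8 70.2]
[344.65385978 172.16749841] [341.33191307 188.83085034]
```

View pics/t2.png

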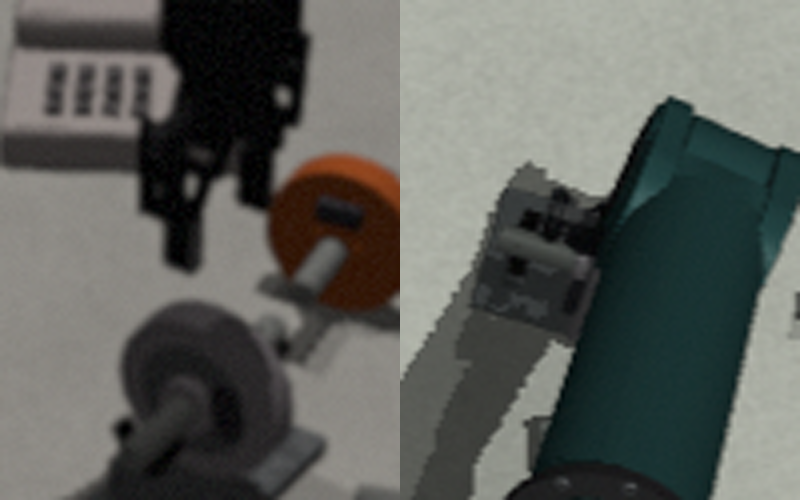

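The side crop shows the fingertips at (182,265) and (258,205), straddling the plane of the wheel, whose rim top is at about (205,310). After a correction of -9 mm along tool y I go down and grip.

Emit:
{"op": "play_rows", "data": {
  "commands": [
    [0,0,0,1,-5,0,50],
    [0,0,0,0,-4,5,50],
    [0,0,0,0,0,15,50],
    [0,0,0,0,0,15,50],
    [0,0,0,0,0,15,50],
    [0,0,0,0,0,12,50],
    [0,0,0,0,0,8,50],
    [0,0,0,0,0,0,50],
    [0,0,0,0,0,0,50],
    [0,0,0,0,0,0,50]
  ]
}}

```text
time: 4.3
tool_pos: [0.5378, -0.2118, 0.1069]
orientation: [180.0, -0.1, -15.1]
force: [-0.1, 0.2, 0.5]
width: 0.804
grasp_force: 0.0
```

Emit:
{"op": "play_rows", "data": {
  "commands": [
    [0,0,0,0,0,0,110],
    [0,0,0,0,0,0,130],
    [0,0,0,0,0,0,145],
    [0,0,0,0,0,0,155],
    [0,0,0,0,0,0,165],
    [0,0,0,0,0,0,175],
    [0,0,0,0,0,0,190],
    [0,0,0,0,0,0,220],
    [0,0,0,0,0,0,255],
    [0,0,0,0,0,0,255]
  ]
}}

```text
time: 5.3
tool_pos: [0.5369, -0.2132, 0.1068]
orientation: [179.9, -0.0, -15.2]
force: [-2.2, -3.9, 5.6]
width: 0.286
grasp_force: 98.0
```

```bash
python3 st.py .538 -.2125 .107
```

```text
5.3 [ 0.5369 -0.2132  0.1068] [ 1.7992e+02 -4.0000e-02 -1.5240e+01] [-2.2 -3.9  5.6] 0.286 98.0376935005188
tool shift mm [ 0.8 -1.  -0.2]
```

Emit:
{"op": "play_rows", "data": {
  "commands": [
    [0,0,0,0,0,-3,255],
    [0,0,0,0,0,-7,255],
    [0,0,0,0,0,-12,255],
    [0,0,0,0,0,-18,255],
    [0,0,0,0,0,-22,255],
    [0,0,0,0,0,-22,255],
    [0,0,0,0,0,-20,255],
    [0,0,0,0,0,-15,255],
    [0,0,0,0,0,-8,255],
    [0,0,0,0,0,-3,255]
  ]
}}

```text
time: 6.3
tool_pos: [0.5372, -0.2108, 0.237]
orientation: [-180.0, -0.0, -15.0]
force: [0.3, -1.1, -8.3]
width: 0.284
grasp_force: 98.8
```

```bash
python3 st.py .508 .202 .237; python3 - <<'E'
from h import *
cv2.imwrite('pics/t3.png',crop(read_camera('side')[:,:,::-1],280,90,130,130,4.5))
p=get_obs()['tool_pos']-[0,0,.0268]; u=np.array([np.cos(np.radians(74.8)),np.sin(np.radians(74.8)),0])*.078
for q in(p,p+u,p-u): print(((proj('side',q)-[280,90])*4.5).round())
E
```

```text
6.3 [ 0.5372 -0.2108  0.237 ] [-1.7997e+02 -2.0000e-02 -1.5010e+01] [ 0.3 -1.1 -8.3] 0.284 98.80892157554626
tool shift mm [-1.351e+02 -3.911e+02  1.000e-01]
[283. 324.]
[194. 400.]
[365. 255.]
```

View pics/t3.png

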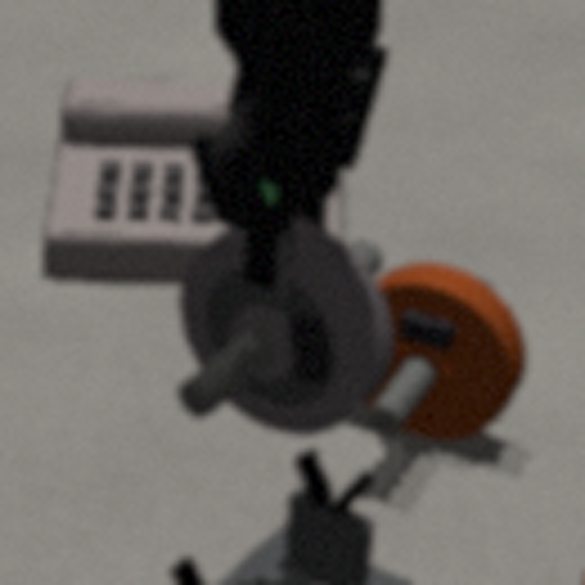

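The wheel hangs in the grip as predicted: shaft ends at (197,397) and (368,255), no tilt and no slip. I turn and carry it to the stand.

Emit:
{"op": "play_rows", "data": {
  "commands": [
    [0,0,-0.05,0,0,0,255],
    [0,0,-0.1,0,0,0,255],
    [0,0,-0.12,0,0,0,255],
    [0,0,-0.11,0,0,0,255],
    [0,0,-0.07,0,0,0,255],
    [0,0,-0.028,0,0,0,255],
    [0,0,0,1,-8,0,255],
    [0,0,0,2,-16,0,255],
    [0,0,0,4,-26,0,255],
    [0,0,0,5,-33,0,255]
  ]
}}

```text
time: 7.35
tool_pos: [0.5309, -0.1269, 0.2362]
orientation: [180.0, 0.0, 12.2]
force: [-0.3, 1.0, -6.5]
width: 0.287
grasp_force: 98.9
```

Emit:
{"op": "play_rows", "data": {
  "commands": [
    [0,0,0,5,-36,0,255],
    [0,0,0,5,-36,0,255],
    [0,0,0,5,-36,0,255],
    [0,0,0,5,-36,0,255],
    [0,0,0,5,-36,0,255],
    [0,0,0,5,-36,0,255],
    [0,0,0,5,-34,0,255],
    [0,0,0,5,-28,0,255],
    [0,0,0,5,-20,0,255],
    [0,0,0,4,-12,0,255]
  ]
}}

```text
time: 8.35
tool_pos: [0.5114, 0.1896, 0.2363]
orientation: [-179.9, 0.0, 12.6]
force: [0.4, -0.4, -9.2]
width: 0.287
grasp_force: 98.9
```

Emit:
{"op": "play_rows", "data": {
  "commands": [
    [0,0,0,0,-8,0,255],
    [0,0,0,0,-5,0,255],
    [0,0,0,0,0,0,255],
    [0,0,0,0,0,0,255],
    [0,0,0,0,0,5,255],
    [0,0,0,0,0,10,255],
    [0,0,0,0,0,15,255],
    [0,0,0,0,0,15,255],
    [0,0,0,0,0,10,255],
    [0,0,0,0,0,5,255]
  ]
}}

```text
time: 9.35
tool_pos: [0.5096, 0.1974, 0.1747]
orientation: [180.0, 0.1, 12.3]
force: [-0.3, 0.1, -7.9]
width: 0.284
grasp_force: 99.0
```

```bash
python3 st.py .508 .202 .1118; python3 - <<'E'
from h import *
cv2.imwrite('pics/t4.png',np.hstack([crop(read_camera('side')[:,:,::-1],230,240,110,165,3.6),crop(read_camera('top')[:,:,::-1],160,180,110,165,3.6)]))
p=get_obs()['tool_pos']-[0,0,.0268]; y=np.radians(get_obs()['orientation'][2]+90);u=np.array([np.cos(y),np.sin(y),0])*.078
for q in(p,p+u,p-u): print(((proj('side',q)-[230,240])*3.6).round(),((proj('top',q)-[160,180])*3.6).round()+[396,0])
E
```

```text
9.35 [0.5096 0.1974 0.1747] [1.7996e+02 1.5000e-01 1.2280e+01] [-0.3  0.1 -7.9] 0.284 98.97114872932434
tool shift mm [-0.4 -4.9 62.9]
[196. 291.] [643. 227.]
[165. 430.] [538. 248.]
[223. 170.] [747. 205.]
```

View pics/t4.png

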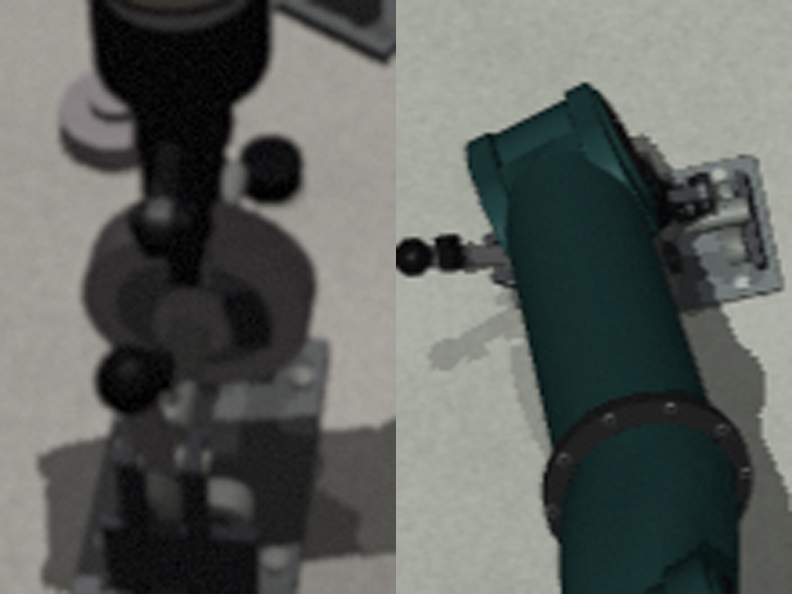

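The side crop shows the wheel upright over the roller pairs, with the knob at (130,380) clear of it. I correct 5 mm along the shaft and lower it.

Emit:
{"op": "play_rows", "data": {
  "commands": [
    [0,0,0,0,-3,0,255],
    [0,0,0,0,-2,5,255],
    [0,0,0,0,0,10,255],
    [0,0,0,0,0,13,255],
    [0,0,0,0,0,13,255],
    [0,0,0,0,0,10,255],
    [0,0,0,0,0,5,255],
    [0,0,0,0,0,2,255],
    [0,0,0,0,0,0,255],
    [0,0,0,0,0,0,255]
  ]
}}

```text
time: 10.45
tool_pos: [0.5097, 0.2032, 0.1187]
orientation: [-180.0, -0.1, 12.3]
force: [0.8, 0.7, -7.6]
width: 0.286
grasp_force: 99.0
```

```bash
python3 st.py .508 .202 .1118; python3 - <<'E'
from h import *
o=get_obs();p=o['tool_pos']-[0,0,.0268]; y=np.radians(o['orientation'][2]+90);u=np.array([np.cos(y),np.sin(y),0])*.078
a=crop(read_camera('side')[:,:,::-1],230,280,100,110,5.4)
cv2.imwrite('pics/t5.png',a)
for q in(p,p+u,p-u): print(((proj('side',q)-[230,280])*5.4).round())
E
```

```text
10.45 [0.5097 0.2032 0.1187] [-1.7999e+02 -6.0000e-02  1.2310e+01] [ 0.8  0.7 -7.6] 0.286 99.02529001235962
tool shift mm [-2.   0.8  6.9]
[294. 342.]
[249. 550.]
[334. 159.]
```

View pics/t5.png

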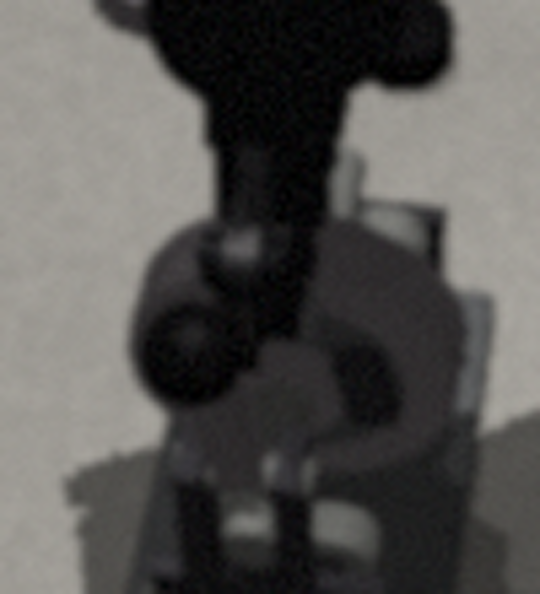

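```bash
python3 - <<'E'
from h import *
a=np.radians(12.4);ex=np.array([np.cos(a),np.sin(a),0]);ey=np.array([-np.sin(a),np.cos(a),0]);c=np.array([.508,.202,0])
for x in(-17.5,17.5):
  for y in(-67,-53,53,67):
    print(x,y,((proj('side',c+ex*x/1e3+ey*y/1e3+[0,0,.066])-[230,280])*5.4).round())
s=cv2.imread('pics/side0.png');
E
```

```text
-17.5 -67 [385. 234.]
-17.5 -53 [379. 266.]
-17.5 53 [328. 530.]
-17.5 67 [321. 569.]
17.5 -67 [287. 223.]
17.5 -53 [280. 255.]
17.5 53 [221. 518.]
17.5 67 [212. 556.]
```

The measured roller edges (far right edge at about 425, near right edge at about 380) match the predicted stand pose within about 1 mm. Lowering the last millimetres gently.

Emit:
{"op": "play_rows", "data": {
  "commands": [
    [0,0,0,-1.5,0.5,0,255],
    [0,0,0,0,0,1.5,255],
    [0,0,0,0,0,1.5,255],
    [0,0,0,0,0,1,255],
    [0,0,0,0,0,1,255],
    [0,0,0,0,0,0.5,255],
    [0,0,0,0,0,0.5,255],
    [0,0,0,0,0,0,255],
    [0,0,0,0,0,0,255],
    [0,0,0,0,0,0,255]
  ]
}}

```text
time: 11.5
tool_pos: [0.5082, 0.2023, 0.1127]
orientation: [180.0, -0.0, 12.3]
force: [-1.1, -0.3, -1.3]
width: 0.285
grasp_force: 99.9
```

Emit:
{"op": "play_rows", "data": {
  "commands": [
    [0,0,0,0,0,0.5,255],
    [0,0,0,0,0,0.3,255],
    [0,0,0,0,0,0,255],
    [0,0,0,0,0,0,255],
    [0,0,0,0,0,0,255],
    [0,0,0,0,0,0,255],
    [0,0,0,0,0,0,255],
    [0,0,0,0,0,0,255],
    [0,0,0,0,0,0,255],
    [0,0,0,0,0,0,255]
  ]
}}

```text
time: 12.5
tool_pos: [0.5083, 0.2023, 0.1123]
orientation: [180.0, -0.1, 12.4]
force: [-2.0, -1.8, 5.1]
width: 0.285
grasp_force: 101.0
```

Emit:
{"op": "play_rows", "data": {
  "commands": [
    [0,0,0,0,0,0,140],
    [0,0,0,0,0,0,100],
    [0,0,0,0,0,0,40],
    [0,0,0,0,0,0,20],
    [0,0,0,0,0,0,20],
    [0,0,0,0,0,-15,20],
    [0,0,0,0,0,-30,20],
    [0,0,0,0,0,-40,20],
    [0,0,0,0,0,-40,20],
    [0,0,0,0,0,-40,20]
  ]
}}

```text
time: 13.5
tool_pos: [0.5075, 0.202, 0.2779]
orientation: [-180.0, 0.0, 12.3]
force: [0.3, 0.3, -0.1]
width: 0.924
grasp_force: 0.0
```

Released. While the wheel settles, I raise, shut the fingers and go to the outer side of the knob.

Emit:
{"op": "play_rows", "data": {
  "commands": [
    [0,0,0,0,0,-30,255],
    [0,0,0,0,0,-30,255],
    [0,0,0,0,-20,0,255],
    [0,0,0,0,-31,0,255],
    [0,0,0,0,-31,0,255],
    [0,0,0,0,-31,0,255],
    [0,0,0,0,-31,0,255],
    [0,0,0,0,-28,0,255],
    [0,0,0,0,-15,0,255],
    [0,0,0,0,0,0,255]
  ]
}}

```text
time: 14.5
tool_pos: [0.4667, 0.3872, 0.3362]
orientation: [-179.9, 0.0, 12.5]
force: [-0.3, -0.5, -0.1]
width: 0.002
grasp_force: 0.0
```

Emit:
{"op": "play_rows", "data": {
  "commands": [
    [0,0,0,0,0,0,255],
    [0,0,0,0,0,0,255],
    [0,0,0,0,0,0,255],
    [0,0,0,0,0,0,255],
    [0,0,0,0,0,0,255],
    [0,0,0,0,0,0,255],
    [0,0,0,0,0,0,255],
    [0,0,0,0,0,0,255],
    [0,0,0,0,0,0,255],
    [0,0,0,0,0,0,255]
  ]
}}

```text
time: 15.5
tool_pos: [0.468, 0.3849, 0.3365]
orientation: [180.0, 0.0, 12.3]
force: [-0.0, -0.6, 0.3]
width: 0.002
grasp_force: 0.0
```

Emit:
{"op": "play_rows", "data": {
  "commands": [
    [0,0,0,0,0,0,255],
    [0,0,0,0,0,0,255],
    [0,0,0,0,0,0,255],
    [0,0,0,0,0,0,255],
    [0,0,0,0,0,0,255],
    [0,0,0,0,0,0,255],
    [0,0,0,0,0,0,255],
    [0,0,0,0,0,0,255],
    [0,0,0,0,0,0,255],
    [0,0,0,0,0,0,255]
  ]
}}

```text
time: 16.5
tool_pos: [0.468, 0.3849, 0.3365]
orientation: [180.0, 0.0, 12.3]
force: [0.5, 0.4, 0.5]
width: -0.0
grasp_force: 0.0
```

```bash
python3 st.py .4677 .3846 .263; python3 - <<'E'
from h import *
a=read_camera('side')[:,:,::-1]; t=read_camera('top')[:,:,::-1]
cv2.imwrite('pics/t6.png',np.hstack([crop(a,230,260,100,140,4),crop(t,150,190,100,140,4)]))
E
```

```text
16.5 [0.468  0.3849 0.3365] [180.     0.    12.31] [0.5 0.4 0.5] -0.0 0.0
tool shift mm [-0.4  0.2 73.5]
```

View pics/t6.png

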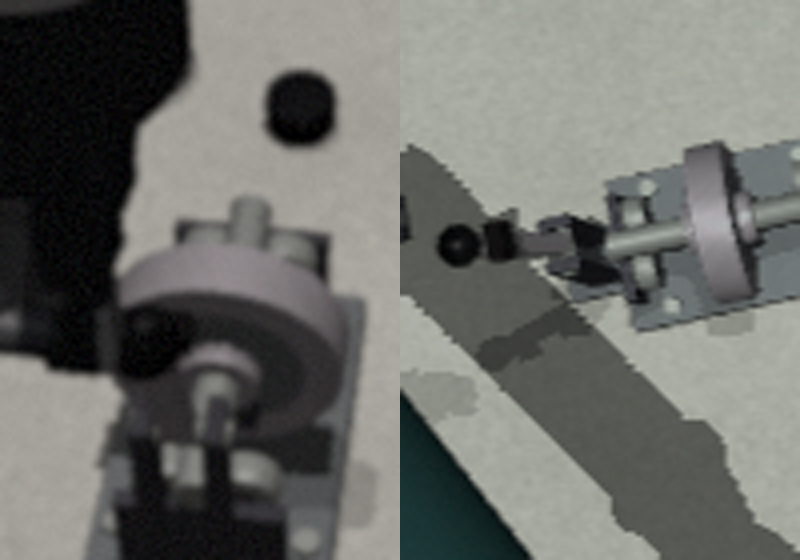

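The wheel lies in the roller valleys with its shaft seated. The dark block has left the robot side and is hidden low behind the hinge forks, so the heavy side is down. The knob is at (458,245) in the top half, and the gripper is beyond it. Next I lower and check the wheel is still by frame difference.

Emit:
{"op": "play_rows", "data": {
  "commands": [
    [0,0,0,0,0,10,255],
    [0,0,0,0,0,15,255],
    [0,0,0,0,0,18,255],
    [0,0,0,0,0,15,255],
    [0,0,0,0,0,10,255],
    [0,0,0,0,0,5,255],
    [0,0,0,0,0,0,255],
    [0,0,0,0,0,0,255],
    [0,0,0,0,0,0,255],
    [0,0,0,0,0,0,255]
  ]
}}

```text
time: 17.6
tool_pos: [0.4684, 0.3852, 0.2642]
orientation: [-180.0, -0.1, 12.3]
force: [-0.2, -0.3, -0.3]
width: 0.0
grasp_force: 0.0
```

```bash
python3 st.py .4677 .3846 .263; python3 - <<'E'
from h import *
f=[read_camera('side').astype(float)[320:385,290:325] for _ in range(12)]
for i in range(1,12): print(round(np.abs(f[i]-f[0]).mean(),2),round(np.abs(f[i]-f[i-1]).mean(),2),end=' | ')
E
```

```text
17.6 [0.4684 0.3852 0.2642] [-1.7996e+02 -7.0000e-02  1.2300e+01] [-0.2 -0.3 -0.3] 0.0 0.0
tool shift mm [-0.8  0.4  1.2]
1.48 1.48 | 1.55 1.51 | 1.51 1.51 | 1.52 1.48 | 1.48 1.51 | 1.48 1.5 | 1.5 1.54 | 1.52 1.5 | 1.53 1.51 | 1.52 1.51 | 1.52 1.52 |
```

The wheel is at rest: the frame difference is only constant noise. Pushing the knob over.

Emit:
{"op": "play_rows", "data": {
  "commands": [
    [0,0,0,0,6,0,255],
    [0,0,0,0,7,0,255],
    [0,0,0,0,7,0,255],
    [0,0,0,0,7,0,255],
    [0,0,0,0,7,0,255],
    [0,0,0,0,7,0,255],
    [0,0,0,0,7,0,255],
    [0,0,0,0,7,0,255],
    [0,0,0,0,7,0,255],
    [0,0,0,0,7,0,255]
  ]
}}

```text
time: 19.2
tool_pos: [0.4828, 0.3168, 0.2634]
orientation: [180.0, 0.0, 12.3]
force: [-0.1, 1.2, -0.4]
width: -0.001
grasp_force: 0.1
```

Emit:
{"op": "play_rows", "data": {
  "commands": [
    [0,0,0,0,6,0,255],
    [0,0,0,0,6,0,255],
    [0,0,0,0,6,0,255],
    [0,0,0,0,6,0,255],
    [0,0,0,0,6,0,255],
    [0,0,0,0,6,0,255],
    [0,0,0,0,4,0,255],
    [0,0,0,0,2,0,255],
    [0,0,0,0,0,0,255],
    [0,0,0,0,0,0,255]
  ]
}}

```text
time: 20.2
tool_pos: [0.4917, 0.2767, 0.2635]
orientation: [-180.0, -0.0, 12.3]
force: [-0.0, 0.2, 0.3]
width: -0.0
grasp_force: 0.0
```

```bash
python3 st.py; python3 - <<'E'
from h import *
a=read_camera('side')[:,:,::-1]; t=read_camera('top')[:,:,::-1]
cv2.imwrite('pics/t7.png',np.hstack([crop(a,210,220,120,160,3.3),crop(t,150,170,120,160,3.3)]))
E
```

```text
20.2 [0.4917 0.2767 0.2635] [-179.98   -0.     12.33] [-0.   0.2  0.3] -0.0 0.0
```

View pics/t7.png

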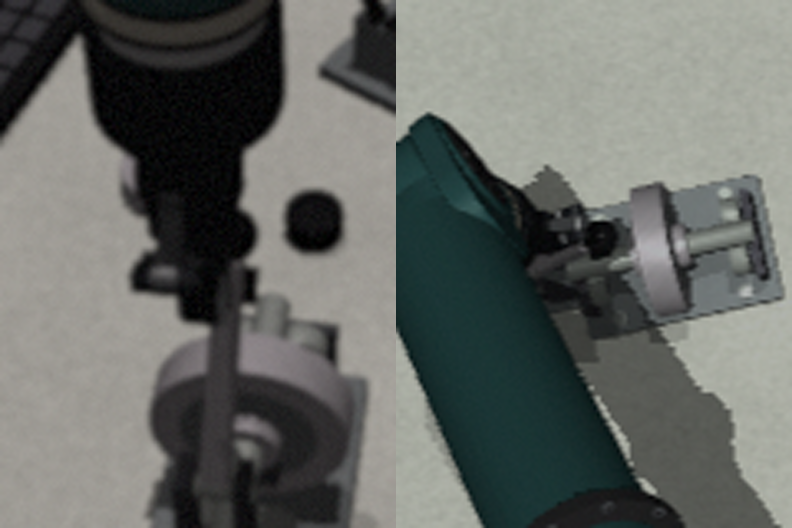

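The side crop shows the arm past vertical, with the knob at (235,235) ahead of the fingers and already away from them. I retreat up and outward, and wait for it to sink.

Emit:
{"op": "play_rows", "data": {
  "commands": [
    [0,0,0,0,-10,0,255],
    [0,0,0,0,0,-20,255],
    [0,0,0,0,0,-35,255],
    [0,0,0,0,0,-35,255],
    [0,0,0,0,-20,-20,255],
    [0,0,0,0,-35,0,255],
    [0,0,0,0,-35,0,255],
    [0,0,0,0,-35,0,255],
    [0,0,0,0,-35,0,255],
    [0,0,0,0,-20,0,255]
  ]
}}

```text
time: 21.3
tool_pos: [0.4486, 0.4664, 0.3734]
orientation: [-179.9, 0.0, 12.6]
force: [0.5, -0.1, -0.5]
width: -0.002
grasp_force: 0.0
```

Emit:
{"op": "play_rows", "data": {
  "commands": [
    [0,0,0,0,0,0,255],
    [0,0,0,0,0,0,255],
    [0,0,0,0,0,0,255],
    [0,0,0,0,0,0,255],
    [0,0,0,0,0,0,255],
    [0,0,0,0,0,0,255],
    [0,0,0,0,0,0,255],
    [0,0,0,0,0,0,255],
    [0,0,0,0,0,0,255],
    [0,0,0,0,0,0,255]
  ]
}}

```text
time: 22.3
tool_pos: [0.4512, 0.4621, 0.3735]
orientation: [180.0, 0.0, 12.3]
force: [1.0, 0.2, -0.3]
width: 0.002
grasp_force: 0.0
```

Emit:
{"op": "play_rows", "data": {
  "commands": [
    [0,0,0,0,0,0,255],
    [0,0,0,0,0,0,255],
    [0,0,0,0,0,0,255],
    [0,0,0,0,0,0,255],
    [0,0,0,0,0,0,255],
    [0,0,0,0,0,0,255],
    [0,0,0,0,0,0,255],
    [0,0,0,0,0,0,255],
    [0,0,0,0,0,0,255],
    [0,0,0,0,0,0,255]
  ]
}}

```text
time: 23.3
tool_pos: [0.4512, 0.4621, 0.3735]
orientation: [180.0, 0.0, 12.3]
force: [0.2, -0.5, 0.1]
width: -0.002
grasp_force: 0.0
```

Emit:
{"op": "play_rows", "data": {
  "commands": [
    [0,0,0,0,0,0,255],
    [0,0,0,0,0,0,255],
    [0,0,0,0,0,0,255],
    [0,0,0,0,0,0,255],
    [0,0,0,0,0,0,255],
    [0,0,0,0,0,0,255],
    [0,0,0,0,0,0,255],
    [0,0,0,0,0,0,255],
    [0,0,0,0,0,0,255],
    [0,0,0,0,0,0,255]
  ]
}}

```text
time: 24.3
tool_pos: [0.4512, 0.4621, 0.3735]
orientation: [180.0, 0.0, 12.3]
force: [-0.9, 0.6, -0.2]
width: -0.008
grasp_force: 0.0
```

```bash
cat > k.py <<'E'
from h import *
a=np.radians(12.4);ex=np.array([np.cos(a),np.sin(a),0]);ey=np.array([-np.sin(a),np.cos(a),0]);c=np.array([.508,.202,0])
for th in(.7,1.2,1.6,1.92,2.0):
    q=c+ey*(.095-.122*np.sin(th-.35))+[0,0,.158+.122*np.cos(th-.35)]
    print(th,*[proj(n,q).round(1) for n in('top','side')])
for n,(x,y,w,h) in dict(top=(205,205,60,75),side=(250,210,80,150)).items():
    f=[read_camera(n) for _ in range(2)]; g=cv2.GaussianBlur(f[0].max(2),(3,3),0)[y:y+h,x:x+w]
    m=(g<(45 if n=='top' else 28)).astype(np.uint8); k,_,s,ce=cv2.connectedComponentsWithStats(m)
    print(n,[(s[i,4],s[i,2:4].tolist(),(ce[i]+[x,y]).round(1).tolist()) for i in range(1,k) if s[i,4]>25])
E
python3 st.py; python3 k.py
```

```text
24.3 [0.4512 0.4621 0.3735] [180.     0.    12.31] [-0.9  0.6 -0.2] -0.008 0.0
0.7 [198.  243.8] [275.3 298.6]
1.2 [220.3 240.9] [282.3 289. ]
1.6 [232.1 240.5] [285.8 295.2]
1.92 [236.5 241.3] [287.1 307.2]
2.0 [236.8 241.6] [287.3 311. ]
top [(np.int32(79), [10, 14], [236.2, 240.0])]
side [(np.int32(32), [6, 11], [322.8, 222.4]), (np.int32(291), [7, 60], [252.2, 293.8]), (np.int32(187), [14, 15], [304.6, 287.1]), (np.int32(41), [10, 7], [287.7, 305.6])]
```

Emit:
{"op": "play_rows", "data": {
  "commands": [
    [0,0,0,0,0,0,255],
    [0,0,0,0,0,0,255],
    [0,0,0,0,0,0,255],
    [0,0,0,0,0,0,255],
    [0,0,0,0,0,0,255],
    [0,0,0,0,0,0,255],
    [0,0,0,0,0,0,255],
    [0,0,0,0,0,0,255],
    [0,0,0,0,0,0,255],
    [0,0,0,0,0,0,255]
  ]
}}

```text
time: 25.5
tool_pos: [0.4512, 0.4621, 0.3735]
orientation: [180.0, 0.0, 12.3]
force: [0.7, -0.5, 0.7]
width: -0.0
grasp_force: 0.0
```

```bash
cat >> k.py <<'E'
s=np.mean([read_camera('side').max(2) for _ in range(4)],0)
for t in range(0,360,20):
    d=np.radians(t); q=c+ey*.02+ex*.0275*np.sin(d)+[0,0,.085-.0275*np.cos(d)]; u,v=proj('side',q).round().astype(int)
    print(t,round(s[v-1:v+2,u-1:u+2].mean()),end='; ')
E
python3 k.py; python3 - <<'E'
from h import *
# bystanders: compare with first picture away from robot/stand
a=cv2.imread('pics/top0.png').astype(int);b=read_camera('top')[:,:,::-1].astype(int)
for n,(u,v) in dict(pulley=(309,197),puck=(306,234),cup=(306,280),orange1=(462,250),orange2=(370,302)).items():
    print(n,np.abs(a-b)[v-18:v+18,u-18:u+18].mean().round(1))
E
```

```text
0.7 [198.  243.8] [275.3 298.6]
1.2 [220.3 240.9] [282.3 289. ]
1.6 [232.1 240.5] [285.8 295.2]
1.92 [236.5 241.3] [287.1 307.2]
2.0 [236.8 241.6] [287.3 311. ]
top [(np.int32(79), [10, 14], [236.2, 240.1])]
side [(np.int32(30), [6, 10], [322.8, 222.3]), (np.int32(291), [7, 60], [252.2, 293.8]), (np.int32(187), [14, 15], [304.6, 287.1]), (np.int32(42), [11, 8], [287.5, 305.6])]
0 63; 20 132; 40 160; 60 82; 80 38; 100 37; 120 37; 140 59; 160 160; 180 109; 200 80; 220 60; 240 38; 260 37; 280 38; 300 39; 320 31; 340 38; pulley 7.9
puck 7.3
cup 7.0
orange1 4.9
orange2 5.8
```

The arm rests at about 1.92 rad without moving. No block shows on either side of the wheel, and the robot is clear of everything. Handing in.

```bash
python3 -c "
from rig import *
print(close_job())"
```

```text
the job is handed in; nothing more can be done
None
```

I handed the job in at about 26 s. The flywheel is on the rollers and was at rest before I swung the arm over; the hold-down arm is down at about 1.92 rad with the robot clear. The heavy side being down is inferred: no steel block shows on either side of the wheel, and the bottom is hidden behind the hinge. The robot came near none of the bystanders.

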